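# Nest the printed dippers on the drying hook

## Task

Hang the three white printed dippers on the one hook of the stand, nested inside one another: first the largest, with its handle next to the post and its cup facing out along the hook, then the medium one inside it, then the small one inside that, each with its crook resting over the hook's prong. Lower each one onto the prong and let go only when it rests there; do not drop it, and leave all three hanging nearly still. Leave the bottle, the jar, the grey bracket and the scraper where they are.

Things in the scene. Friction and masses are not known exactly. Their poses are not given: they have to be found in the camera images.
- dipper_large: large white printed dipper, about 130 g, standing on the bench: round cup open at the top, 132 mm wide at the rim, 128 at the base, 55 high, wall 3, floor 4; one tall upright handle (12 mm thick along x) on the rim at +x, centred 66 mm from the origin, with a crook up to 158 mm; behind it down the cup a flat back pad 50 mm wide, its face at x = 72 mm. Origin: centre of the cup's underside; z up.
- dipper_medium: medium white printed dipper, about 80 g, standing on the bench: round cup open at the top, 90 mm wide at the rim, 86 at the base, 45 high, wall 3, floor 4; one tall upright handle (12 mm thick along x) on the rim at +x, centred 45 mm from the origin, with a crook up to 148 mm; behind it down the cup a flat back pad 24 mm wide, its face at x = 59 mm. Origin: centre of the cup's underside; z up.
- dipper_small: small white printed dipper, about 60 g, standing on the bench: round cup open at the top, 52 mm wide at the rim, 50 at the base, 35 high, wall 3, floor 4; one tall upright handle (12 mm thick along x) on the rim at +x, centred 26 mm from the origin, with a crook up to 138 mm; behind it down the cup a flat back pad 16 mm wide, its face at x = 40 mm. Origin: centre of the cup's underside; z up.
- dipper_large_crook (a point): middle of the underside of the large dipper's crook, 150 mm above its base, 66 mm along its x; rests on the prong. Axes as the dipper's. Crook: bar 8 mm thick, 34 mm wide in y, between a long leg (at +y, down to the rim) and a short one (at -y, ends 22 mm below this point), each 7 mm wide; slot between them 20 mm, open below and through along x. Grip the legs' outer sides (34 mm).
- dipper_medium_crook (a point): middle of the underside of the medium dipper's crook, 140 mm above its base, 45 mm along its x; rests on the prong. Axes as the dipper's. Crook: bar 8 mm thick, 34 mm wide in y, between a long leg (at +y, down to the rim) and a short one (at -y, ends 22 mm below this point), each 7 mm wide; slot between them 20 mm, open below and through along x. Grip the legs' outer sides (34 mm).
- dipper_small_crook (a point): middle of the underside of the small dipper's crook, 130 mm above its base, 26 mm along its x; rests on the prong. Axes as the dipper's. Crook: bar 8 mm thick, 34 mm wide in y, between a long leg (at +y, down to the rim) and a short one (at -y, ends 22 mm below this point), each 7 mm wide; slot between them 20 mm, open below and through along x. Grip the legs' outer sides (34 mm).
- stand: fixed hook stand; origin on the bench under the post's front face, x from prong back to post (prong sticks out along -x). Grey foot 160 x 110 x 12 mm (x -120 to +40). Post 14 x 14 mm, 202 mm high, x 0 to 14; back plate 80 mm wide, flush with the post's front, up to 142 mm. Hung dippers lean back: the large one's pad on the plate, the others' pads on the inside of the next cup.
- hook_root (a point): top of the prong at the post's front face, 195 mm up; axes as the stand's. Prong: level round bar, 10 mm thick, along -x, straight for 92 mm. Crook centres 6, 33, 59 mm out (large, medium, small) let the cups nest. Come in from the free end, cup below the prong, prong between the legs, raised so that the cup clears the rims already hung (all about 95 mm below this point); then lower.
- hook_tip (a point): top of the upturned free end of the prong, 98 mm out from the post and 10 mm above the top of the straight part; axes as the stand's.
- bottle: bystander: upright bottle, 66 mm diameter, 210 mm high, origin at the centre of its base; it stands among the dippers, taller than they are.
- jar: bystander: small jar, 60 mm diameter, 75 mm high, origin at the centre of its base.
- bracket: bystander: grey printed L bracket, 60 x 50 mm, 60 mm high, origin at the centre of its base.
- scraper: bystander: print scraper lying flat, about 200 mm long along its x, origin near its middle.
Not all that is in view belongs to the job. Leave any pink look-alike of the dipper_small alone. Leave any green look-alike of the dipper_large alone.

How it is judged:
By the outcome, as a careful person would: the job done as asked, in the order asked, and still so for the second after the job is handed in, with the robot touching nothing.
It also fails if it takes over 72 s, if anything falls off the work surface, if the arm or the gripper's body presses on something with over 40 N, if the wrist force passes 120 N, or if a joint passes its speed limit or range.

## Robot

A 6-joint arm with a two-finger parallel gripper is mounted at the origin on the work surface. World frame = base frame: x ahead of the robot, y to its left, z up, the work surface at z = 0. Lengths are in m, angles in degrees, forces in N, time in s.
With the tool pointing down it reaches from about 0.3 to 0.75 m from the base axis. Payload 8.5 kg.
Tool frame: the origin (TCP) lies on the centre line of the jaws, within the pads' length; the fingertips stand tips_ahead ahead of it and the grasp point (between the pads) lies 3 mm ahead of it (tips_ahead is the distance from the TCP to the fingertips, in m); z points along the fingers, y is the line along which they close (so a half turn about z gives the same grasp; the last joint's range is limited). The gripper opens to 85 mm and grips with 20 to 120 N. Pads are 22 mm wide; open, the fingers measure 114 mm over their backs; the gripper's body (76 mm by 85 mm) begins 54 mm behind the grasp point. The pads swing forward as they close: fully open they stand 13 mm farther back than shut.
Start: joints at [-88.768, 21.807, 74.336, -0, 83.858, -12.336], TCP at [0.129, -0.535, 0.253] pointing down, gripper open.
Joint ranges: [-178.18, 178.18], [-50.72, 133.34], [12.68, 142.11], [-81.47, 261.47], [9.98, 163.14], [-165.26, 165.26]. Speed limits (degrees/s): [136.94, 136.94, 180, 180, 180, 180].

## Interface

Orientations are given as a 3x3 rotation matrix whose columns are the frame's x, y, z axes.
In Python, from rig import observe, get_image, close_job, tips_ahead gives the robot as it stands.
- The arm moves only by the shell command python3 -m creep 'ROWS' [FORCE]. ROWS is a JSON list that holds a single list of rows (three levels of brackets), with 1 to 10 rows, each of 5 numbers: dx, dy, dz in m, then a turn about the tool's z in degrees, then the finger opening in m; each row shifts and turns the commanded pose from where the row before left it, along the tool's axes as they then stand; what a row does not reach is not made up. A row lasts 1/10 s, in which the tool goes at most 0.05 m and 8.59 degrees, less where a joint would pass 70% of its speed; a pose out of reach is approached as far as the arm can. The fingers move at their own pace and stop on an object; FORCE is the grip in N (left out, the last holds). Time passes only in rows, so rows that do not move let the fingers close. It prints the time, the measured TCP pose, the force, the opening and the grip force at its end. Input that does not fit is refused with a message, and nothing moves.
- observe(): the state, without advancing time (a new reading comes with each control period).
- get_image(name): name is "side" or "top"; returns a dict with "pixels" (400x640x3 uint8, red, green, blue), "depth" (400x640 float32, m along the optical axis (not along the pixel's ray), 0 where there is no reading), "K" (3x3 intrinsics, pixels), "extrinsics" (4x4, takes a point from world to camera coordinates). Camera axes: x right, y down, z forward; pixel columns grow to the right and rows downward; lengths in m; the calibration is good to about 2 mm. A picture is of the moment at which its call begins.
- close_job(): hands the job in; it is judged then, once.
The state is a dict: "time_s": time; "q": joint angles; "qvel": joint speeds; "joint_efforts": joint torques, N m; "position": TCP position; "tool_rot": TCP orientation; "ft_force": force on the tool from outside, world axes, zero at the start; "wrist_torque": the same for the moment, N m; "grip_width": finger opening in m; "gripper_force": force on a finger pad.
Only numpy, scipy, OpenCV 4.12 (cv2) and the standard library are available. Lean on these libraries where they do the work, as an engineer would, in place of code of your own. Each camera call takes 0.05 s, during which the arm holds its last target. There are 200 camera calls.

## Working session

There is one attempt and no reset: what is moved stays moved. The work goes in short steps, Python scripts to look and compute and a shell command to move; the robot and the scene stay as the last step left them, time stands still between calls to the robot, and variables do not carry over. Pictures are saved under pics/ and viewed, at most 11 in all, crops included, and the job is handed in when it is done.

```bash
ls; mkdir -p pics
python3 - <<'E'
from rig import observe,get_image,tips_ahead
import cv2,numpy as np
print(tips_ahead)
s=observe();print(s['time_s'],s['position'],s['tool_rot'],s['grip_width'])
for n in('top','side'):
    g=get_image(n);np.savez('/tmp/'+n,**g);cv2.imwrite(f'pics/{n}0.png',g['pixels'][:,:,::-1]);print(n,g['K'],g['extrinsics'])
E
```

```text
pics
0.022
0.0 [ 0.1290285  -0.53439057  0.25273107] [[ 9.72090800e-01  2.34604938e-01 -1.58646980e-05]
 [ 2.34604722e-01 -9.72089806e-01  1.42622463e-03]
 [ 3.19177429e-04 -1.39014177e-03 -9.99998983e-01]] 0.08529326199605078
top [[473.12967228   0.         320.04517637]
 [  0.         473.12967228 192.27841572]
 [  0.           0.           1.        ]] [[ 0.01507166 -0.99986686  0.00625436 -0.07637078]
 [-0.97837878 -0.01603757 -0.20619837  0.53845131]
 [ 0.20627122 -0.00301138 -0.97849022  1.37270286]
 [ 0.          0.          0.          1.        ]]
side [[461.40314636   0.         320.36807531]
 [  0.         461.40314636 194.14283242]
 [  0.           0.           1.        ]] [[-0.77091413 -0.6369086   0.00623221  0.39129737]
 [-0.44002352  0.5254791  -0.72818336  0.39018103]
 [ 0.46051135 -0.56410916 -0.68535403  1.07089326]
 [ 0.          0.          0.          1.        ]]
```

View pics/top0.png

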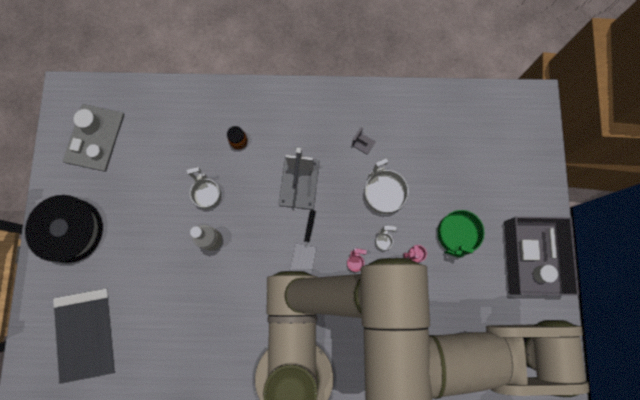

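View pics/side0.png

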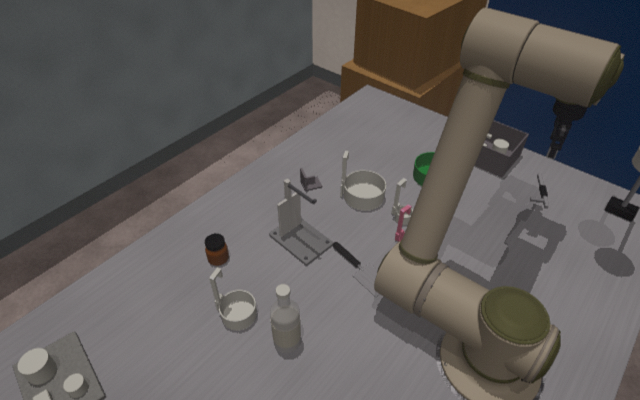

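The top view shows the large cup at (385,190), the medium at (205,193), the small at (384,240), the stand prong from (298,150) to (295,208) and the bottle at (205,238). The look-alikes are two pinks at (355,260) and (415,254) and a green at (460,233). The side view shows the same things, with the white crooks at (345,155), (215,275) and (400,185).

```bash
cat > h.py <<'E'
import numpy as np,cv2
def cloud(g):
    K=g['K'];E=g['extrinsics'];d=g['depth'];v,u=np.indices(d.shape)
    c=np.stack([(u-K[0,2])/K[0,0]*d,(v-K[1,2])/K[1,1]*d,d],-1)
    w=(c-E[:3,3])@E[:3,:3]
    w[d<=0]=np.nan
    return w
def sel(w,c,r,z0,z1):
    m=(np.hypot(w[...,0]-c[0],w[...,1]-c[1])<r)&(w[...,2]>z0)&(w[...,2]<z1)
    return m
def white(g):
    p=g['pixels'].astype(int);return (p.max(-1)-p.min(-1)<45)
E
python3 - <<'E'
from h import *
T=dict(np.load('/tmp/top.npz'));S=dict(np.load('/tmp/side.npz'))
W={'top':cloud(T),'side':cloud(S)}
print('bench',[np.nanmedian(W['top'][120:130,400:480,2]), np.nanmedian(W['side'][200:230,330:350,2])])
pix={'large':(385,195),'medium':(205,196),'small':(384,242)}
dims={'large':(.055,.066,.158),'medium':(.045,.045,.148),'small':(.035,.026,.138)}
for n,(u,v) in pix.items():
    c=W['top'][v,u][:2];print('==',n,c)
    h,r,t=dims[n]
    for k,G in(('top',T),('side',S)):
        w=W[k];m=sel(w,c,r+.06,.01,.2)&white(G)
        p=w[m]
        hi=p[p[:,2]>t-.035]; print(k,len(p),'max z',np.sort(p[:,2])[-6:].round(3))
        if len(hi)>4:
            top=p[p[:,2]>t-.012]
            for nm,q in(('hi',hi),('bar',top)):
                if len(q)>3:
                    (cx,sz,a)=cv2.minAreaRect((q[:,:2]*1000).astype(np.float32));print(nm,len(q),'mean',q.mean(0).round(4),'rect',np.round(cx,1),np.round(sz,1),round(a,1))
        rim=p[abs(p[:,2]-h)<.006][:,:2]
        if len(rim)>8:
            # circle fit on rim band
            x=rim
            for _ in range(5):
                A=np.c_[2*x,np.ones(len(x))];s=np.linalg.lstsq(A,(x**2).sum(1),rcond=None)[0];R=np.sqrt(s[2]+s[0]**2+s[1]**2)
                e=np.hypot(*(rim-s[:2]).T)-R;x=rim[abs(e)<max(.004,1.5*np.median(abs(e)))]
            print('circle',len(x),s[:2].round(4),R.round(4))
# prong
for k,G in(('top',T),('side',S)):
    w=W[k]; c=np.array([.62,.0]) if 0 else W['top'][180,297][:2]
    m=sel(w,c,.13,.175,.23);p=w[m];o=np.argsort(p[:,0])
    print('prong',k,len(p),'zmax',p[:,2].max().round(3))
    (cx,sz,a)=cv2.minAreaRect((p[:,:2]*1000).astype(np.float32));print(np.round(cx,1),np.round(sz,1),a)
    d=np.linalg.svd(p[:,:2]-p[:,:2].mean(0),full_matrices=False)[2][0];t=(p[:,:2]-p[:,:2].mean(0))@d;i=np.argsort(t);print('dir',d,'ends',p[i[:4]].round(3).tolist(),p[i[-4:]].round(3).tolist())
    for zz in(.012,.142):
        q=w[sel(w,c,.16,zz-.006,zz+.006)&white(G)]
        if len(q)>4: print(zz,len(q),[np.round(z,1) for z in cv2.minAreaRect((q[:,:2]*1000).astype(np.float32))])
for n,(u,v) in {'bottle':(196,232),'jar':(236,132),'pinkL':(357,255),'pinkR':(417,252),'bracket':(364,140),'green':(460,230)}.items():
    c=W['top'][v,u];p=W['top'][sel(W['top'],c,.05,.02,.3)];print(n,c.round(3),p.mean(0).round(3),p[:,2].max().round(3))
E
```

```text
bench [np.float64(0.00039628294654789163), np.float64(0.0001235071016124549)]
== large [ 0.54479394 -0.27132138]
top 685 max z [0.161 0.161 0.162 0.162 0.163 0.163]
hi 119 mean [ 0.5319 -0.2504  0.1467] rect [ 517.9 -252.9] [199.5  34.2] 7.1
bar 57 mean [ 0.6079 -0.2413  0.1568] rect [ 608.1 -242.2] [12.8 34.6] 21.8
circle 158 [ 0.5483 -0.2697] 0.064
side 1269 max z [0.16  0.16  0.16  0.16  0.16  0.161]
hi 122 mean [ 0.5352 -0.2448  0.1424] rect [ 517.9 -250. ] [201.4  36. ] 6.4
bar 43 mean [ 0.6076 -0.2366  0.1558] rect [ 609.1 -238.9] [11.5 37.2] 24.6
circle 171 [ 0.5494 -0.2669] 0.0639
== medium [0.53241758 0.29053006]
top 437 max z [0.151 0.151 0.151 0.151 0.151 0.152]
hi 80 mean [0.5779 0.2939 0.1416] rect [578.6 294.8] [13.8 34. ] 18.3
bar 60 mean [0.5784 0.2942 0.1472] rect [578.6 294.8] [13.8 34. ] 18.3
circle 106 [0.5352 0.2823] 0.0431
side 931 max z [0.149 0.15  0.15  0.15  0.151 0.151]
hi 143 mean [0.5776 0.3001 0.1387] rect [579.7 297.6] [14.2 35.8] 15.1
bar 94 mean [0.5782 0.2989 0.1458] rect [579.7 297.6] [14.1 35.8] 15.5
circle 207 [0.5363 0.2856] 0.0431
== small [ 0.3
[... 1016 characters left out ...]

dir [-0.99626458  0.08635332] ends [[0.635, -0.004, 0.201], [0.635, -0.0, 0.2], [0.635, 0.001, 0.176], [0.635, 0.001, 0.19]] [[0.522, 0.009, 0.199], [0.522, 0.006, 0.204], [0.518, 0.006, 0.203], [0.518, 0.01, 0.203]]
0.012 1510 [array([547.8,  -9.8]), array([246.6, 208.7]), np.float64(71.0)]
0.142 79 [array([626.1,   1. ]), array([72., 13.]), np.float64(83.4)]
bottle [0.395 0.258 0.211] [0.39  0.247 0.136] 0.215
jar [0.722 0.193 0.07 ] [0.707 0.191 0.064] 0.083
pinkL [ 0.353 -0.18   0.052] [ 0.348 -0.178  0.082] 0.145
pinkR [ 0.358 -0.339  0.138] [ 0.359 -0.348  0.077] 0.146
bracket [ 0.716 -0.204  0.029] [ 0.72  -0.187  0.046] 0.065
green [ 0.439 -0.502  0.003] [ 0.474 -0.533  0.036] 0.062
```

Run:
```python
import cv2,numpy as np
a=cv2.imread('pics/top0.png');b=cv2.imread('pics/side0.png')
f=lambda i:cv2.resize(i,None,fx=4,fy=4,interpolation=cv2.INTER_CUBIC)
x=np.hstack([f(a[150:270,160:250]),f(a[150:270,340:430])]) 
cv2.imwrite('pics/c1.png',x)
```

```text
(no output)
```

View pics/c1.png

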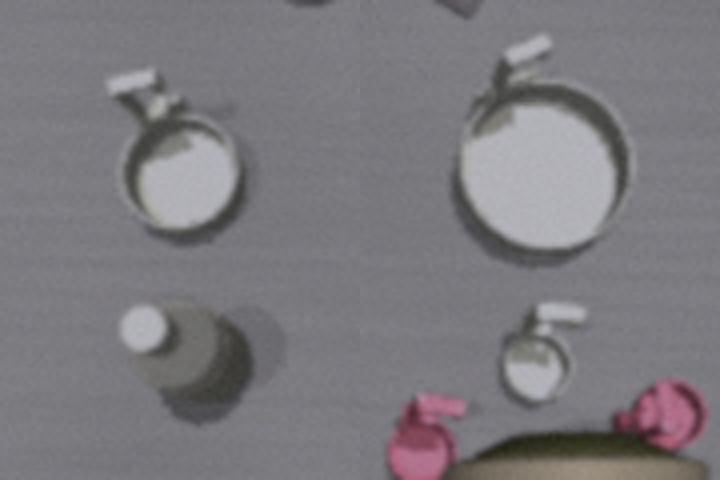

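The crop shows the medium and large crooks at upper left of their cups. The small crook bar runs right from its long leg, at about (560,312) in the crop. Next I refine the small dipper and work out the first moves.

```bash
cat >> h.py <<'E'
def bar(w,c,r,t):
    q=w[sel(w,c,r,t-.010,t+.012)]
    if len(q)<8: return len(q)
    b=cv2.minAreaRect((q[:,:2]*1000).astype(np.float32))
    d=np.linalg.svd(q[:,:2]-q[:,:2].mean(0),full_matrices=False)[2][0]; d=d if d[1]>0 else -d
    return len(q),'rect',np.round(b[0],1),np.round(b[1],1),'mean',(q.mean(0)*1000).round(1),'yaw',round(float(np.degrees(np.arctan2(-d[0],d[1]))),1)
def go(s,tx,ty,tz,yaw):
    "shift in tool axes and turn, from the measured pose to the target"
    R=np.array(s['tool_rot']);d=R.T@(np.array([tx,ty,tz])-s['position']);y=np.degrees(np.arctan2(R[1,0],R[0,0]))
    return 'shift',d.round(4),'turn',round(-(yaw-y),1)
E
python3 - <<'E'
from h import *
from rig import observe
for k in('top','side'):
    w=cloud(dict(np.load(f'/tmp/{k}.npz')))
    print(k,bar(w,(.42,-.258),.03,.138));print(bar(w,(.608,-.24),.03,.158),bar(w,(.579,.297),.03,.148))
print(go(observe(),.608,-.2405,.25,23.5))
E
```

```text
top (60, 'rect', array([ 423.4, -265.3]), array([34.1, 12.4]), 'mean', array([ 423.5, -265.3,  137.3]), 'yaw', -3.3)
(55, 'rect', array([ 608.1, -242.2]), array([12.8, 34.6]), 'mean', array([ 608.2, -241.7,  157.2]), 'yaw', 23.9) (60, 'rect', array([578.6, 294.8]), array([13.8, 34. ]), 'mean', array([578.4, 294.2, 147.2]), 'yaw', 14.6)
side (51, 'rect', array([ 425. , -262.7]), array([36.2, 13.8]), 'mean', array([ 423.8, -260.9,  136.7]), 'yaw', -4.9)
(41, 'rect', array([ 609.1, -238.9]), array([11.5, 37.2]), 'mean', array([ 608. , -237.1,  156.2]), 'yaw', 25.4) (88, 'rect', array([579.7, 297.6]), array([14.1, 35.8]), 'mean', array([578.2, 298.7, 146.4]), 'yaw', 15.9)
('shift', array([ 0.5346, -0.1733,  0.0032]), 'turn', np.float64(-9.9))
```

```bash
python3 -m creep '[[[0.0445, -0.0144, 0, 0, 0.085], [0.0445, -0.0144, 0, 0, 0.085], [0.0445, -0.0144, 0, 0, 0.085], [0.0445, -0.0144, 0, 0, 0.085], [0.0445, -0.0144, 0, 0, 0.085], [0.0445, -0.0144, 0, 0, 0.085], [0.0445, -0.0144, 0, 0, 0.085], [0.0445, -0.0144, 0, 0, 0.085], [0.0445, -0.0144, 0, 0, 0.085], [0.0445, -0.0144, 0, 0, 0.085]]]' 80; python3 -m creep '[[[0.0445, -0.0144, 0, 0, 0.085], [0.0445, -0.0144, 0, 0, 0.085], [0, 0, 0, -5, 0.085], [0, 0, 0, -5.4, 0.085], [0, 0, 0, 0, 0.085], [0, 0, 0, 0, 0.085]]]'
python3 - <<'E'
from h import *
from rig import observe
print(go(observe(),.608,-.2403,.148,24),observe()['q'])
E
```

```text
time_s: 1.1
position: [0.5292, -0.2888, 0.253]
tool_rot: [[0.972, 0.235, -0.001], [0.235, -0.972, 0.0], [-0.0, -0.001, -1.0]]
ft_force: [-0.1, -0.8, 0.6]
grip_width: 0.0851
gripper_force: 0.0
time_s: 1.7
position: [0.6074, -0.2414, 0.2531]
tool_rot: [[0.915, 0.404, -0.001], [0.404, -0.915, 0.0], [-0.0, -0.001, -1.0]]
ft_force: [0.7, -0.6, -0.5]
grip_width: 0.0852
gripper_force: 0.0
('shift', array([ 0.001 , -0.0008,  0.1051]), 'turn', np.float64(-0.2)) [-3.20330688e+01  3.26506497e+01  5.58470070e+01 -1.00943478e-03
  9.15393841e+01  3.41532020e+01]
```

```bash
python3 -m creep '[[[0.001, -0.001, 0.025, 0, 0.085], [0, 0, 0.025, 0, 0.085], [0, 0, 0.025, 0, 0.085], [0, 0, 0.02, 0, 0.085], [0, 0, 0.01, 0, 0.085], [0, 0, 0, 0, 0.085], [0, 0, 0, 0, 0.085]]]' ; python3 -m creep '[[[0, 0, 0, 0, 0.02], [0, 0, 0, 0, 0.02], [0, 0, 0, 0, 0.02], [0, 0, 0, 0, 0.02], [0, 0, 0, 0, 0.02], [0, 0, 0, 0, 0.02], [0, 0, 0, 0, 0.02], [0, 0, 0, 0, 0.02], [0, 0, 0, 0, 0.02], [0, 0, 0, 0, 0.02]]]' 80
python3 - <<'E'
from h import *
from rig import get_image
g=get_image('side');w=cloud(g);print(bar(w,(.608,-.24),.03,.158))
a=g['pixels'][100:250,290:490,::-1];cv2.imwrite('pics/g1.png',cv2.resize(a,None,fx=3,fy=3))
E
```

```text
time_s: 2.4
position: [0.6084, -0.2404, 0.1493]
tool_rot: [[0.914, 0.405, 0.001], [0.405, -0.914, -0.001], [0.001, 0.001, -1.0]]
ft_force: [-0.7, 0.5, 0.5]
grip_width: 0.0849
gripper_force: 0.0
time_s: 3.4
position: [0.6085, -0.2403, 0.1489]
tool_rot: [[0.914, 0.406, 0.002], [0.406, -0.914, -0.001], [0.001, 0.001, -1.0]]
ft_force: [2.0, -1.5, 4.7]
grip_width: 0.0329
gripper_force: 79.7
(8, 'rect', array([ 599.5, -215. ]), array([13.1,  4.7]), 'mean', array([ 598.4, -214.5,  154.3]), 'yaw', -80.4)
```

View pics/g1.png

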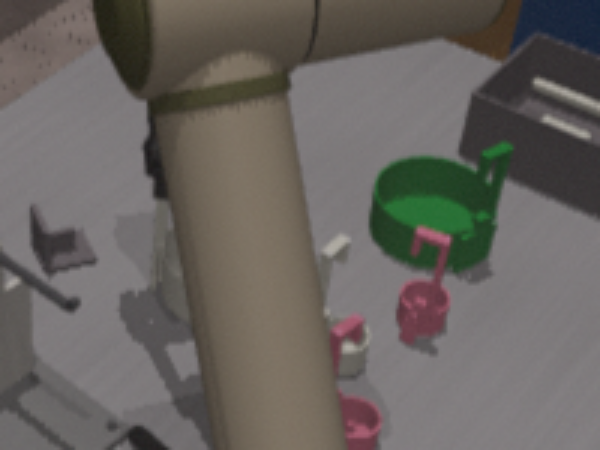

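The forearm hides the large dipper, but the small crook is visible at (335,245) in this crop. The opening reads 33 mm, so the fingers are closed on the legs, and I lift.

```bash
python3 -m creep '[[[0, 0, -0.005, 0, 0.02], [0, 0, -0.015, 0, 0.02], [0, 0, -0.025, 0, 0.02], [0, 0, -0.03, 0, 0.02], [0, 0, -0.03, 0, 0.02], [0, 0, -0.03, 0, 0.02], [0, 0, -0.02, 0, 0.02], [0, 0, -0.01, 0, 0.02], [0, 0, 0, 0, 0.02]]]'
python3 - <<'E'
from h import *
from rig import observe
s=observe();u=np.array([.9955,-.093]);root=np.array([.618,-.004]);p=root-.130*u
print(p,go(s,*p,.313,-5.4),s['q'])
E
```

```text
time_s: 4.35
position: [0.6081, -0.24, 0.3137]
tool_rot: [[0.914, 0.406, 0.0], [0.406, -0.914, -0.0], [0.0, 0.0, -1.0]]
ft_force: [-0.3, -0.4, -2.2]
grip_width: 0.0328
gripper_force: 79.6
[0.488585 0.00809 ] ('shift', array([-0.0084, -0.2753,  0.0006]), 'turn', np.float64(29.4)) [-3.18962408e+01  3.13578396e+01  4.84815212e+01  2.58177388e-03
  1.00130002e+02  3.41373518e+01]
```

```bash
python3 -m creep '[[[0, 0, 0, 6, 0.02], [0, 0, 0, 8, 0.02], [0, 0, 0, 8, 0.02], [0, 0, 0, 7.4, 0.02], [-0.02, 0, 0, 0, 0.02], [-0.036, -0.01, 0, 0, 0.02], [-0.036, -0.02, 0, 0, 0.02], [-0.03, -0.03, 0, 0, 0.02], [-0.02, -0.035, 0, 0, 0.02], [0, -0.035, 0, 0, 0.02]]]' ; python3 -m creep '[[[0, -0.035, 0, 0, 0.02], [0, -0.03, 0, 0, 0.02], [0, -0.025, 0, 0, 0.02], [0, -0.015, 0, 0, 0.02], [0, 0, 0, 0, 0.02], [0, 0, 0, 0, 0.02], [0, 0, 0, 0, 0.02]]]';python3 - <<'E'
from h import *
from rig import get_image,observe
s=observe();print(go(s,.4886,.008,.313,-5.4))
for k in('side','top'):
    g=get_image(k);np.savez('/tmp/'+k+'1',**g);w=cloud(g);print(k,bar(w,s['position'][:2],.035,s['position'][2]+.01),bar(w,(.424,-.263),.03,.138))
    cv2.imwrite(f'pics/{k}1.png',g['pixels'][:,:,::-1])
E
```

```text
time_s: 5.35
position: [0.4765, -0.0957, 0.3122]
tool_rot: [[0.995, -0.096, -0.003], [-0.096, -0.995, 0.001], [-0.003, -0.001, -1.0]]
ft_force: [1.1, 0.4, -1.3]
grip_width: 0.0323
gripper_force: 79.7
time_s: 6.05
position: [0.4888, 0.0067, 0.3127]
tool_rot: [[0.995, -0.095, -0.001], [-0.095, -0.995, 0.0], [-0.001, 0.0, -1.0]]
ft_force: [1.2, -0.4, -1.9]
grip_width: 0.0326
gripper_force: 79.9
('shift', array([-0.0003, -0.0013, -0.0003]), 'turn', np.float64(-0.1))
side (151, 'rect', array([487.7,   9.1]), array([61.4, 24.9]), 'mean', array([484.8,   6.3, 322.8]), 'yaw', -0.9) 0
top 0 (60, 'rect', array([ 423.6, -265.7]), array([34.1, 12.1]), 'mean', array([ 423.4, -265.4,  137.4]), 'yaw', -2.3)
```

View pics/side1.png

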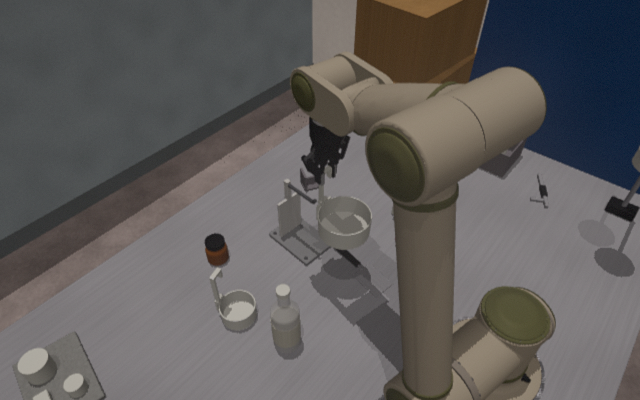

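The side view shows the large dipper held level, with its cup at (344,222) and its handle in front of the prong tip at about (314,200). Next I measure the tilt and offset from the rim and handle in this same camera.

```bash
cat >> h.py <<'E'
def circ(x):
    a=x
    for _ in range(6):
        A=np.c_[2*a,np.ones(len(a))];s=np.linalg.lstsq(A,(a**2).sum(1),rcond=None)[0];R=np.sqrt(s[2]+s[0]**2+s[1]**2)
        e=np.hypot(*(x-s[:2]).T)-R;a=x[abs(e)<max(.003,1.2*np.median(abs(e)))]
    return s[:2].round(4),R.round(4),len(a)
E
python3 - <<'E'
from h import *
from rig import observe
s=observe();P=s['position'];R=np.array(s['tool_rot'])
for k in('side1','top1'):
    g=dict(np.load(f'/tmp/{k}.npz'));w=cloud(g);p=w[sel(w,(P[0]-.066,P[1]+.006),.085,.14,.235)&white(g)]
    # local coords about TCP in stand axes
    L=(p-P)@R; L=L*[1,-1,-1]
    for a in range(-160,60,0+40):
        q=L[(np.degrees(np.arctan2(L[:,1],L[:,0]+.066))//40*40==a)]
        if len(q): t=q[q[:,2]>np.percentile(q[:,2],90)] ; print(k,a,len(q),'top',t.mean(0).round(4))
    hnd=w[sel(w,P[:2],.03,.235,.285)];H=(hnd-P)@R*[1,-1,-1]
    if len(H): print('handle',len(H),np.percentile(H,[2,50,98],axis=0).round(4))
for zz in(.2,):
    w=cloud(dict(np.load('/tmp/side1.npz')));p=w[sel(w,(.57,0),.07,.183,.215)];L=((p-P)@R*[1,-1,-1]);
    for x0 in np.arange(.03,.135,.015):
        q=L[abs(L[:,0]-x0)<.0075]
        if len(q): print('prong',x0.round(3),len(q),np.percentile(q[:,1],[5,50,95]).round(4),'ztop world',(np.percentile(q[:,2],95)+P[2]).round(4))
E
```

```text
side1 -160 128 top [-0.1145 -0.0394 -0.0936]
side1 -120 347 top [-0.0761 -0.0621 -0.095 ]
side1 -80 425 top [-0.0331 -0.0555 -0.0958]
side1 -40 413 top [-0.0044 -0.0191 -0.0923]
side1 0 310 top [-0.0013  0.013  -0.0819]
side1 40 125 top [-0.0374  0.0558 -0.0932]
handle 75 [[-0.0055  0.009  -0.0756]
 [-0.0011  0.0151 -0.0533]
 [ 0.006   0.0185 -0.0297]]
top1 -160 132 top [-0.1147 -0.0415 -0.0929]
top1 -120 167 top [-0.0774 -0.0649 -0.093 ]
top1 -80 163 top [-0.0325 -0.0565 -0.0928]
top1 -40 43 top [-0.0012 -0.0032 -0.0797]
top1 0 161 top [-0.0058  0.0156 -0.0866]
top1 40 18 top [-0.0239  0.0451 -0.0896]
handle 7 [[-0.0056  0.0017 -0.0775]
 [-0.0048  0.0091 -0.0722]
 [-0.002   0.0173 -0.0622]]
prong 0.03 13 [0.0004 0.0043 0.0076] ztop world 0.207
prong 0.045 19 [0.0013 0.0055 0.0074] ztop world 0.2026
prong 0.06 17 [-0.0006  0.005   0.0079] ztop world 0.1964
prong 0.075 22 [-0.0012  0.0052  0.0084] ztop world 0.1964
prong 0.09 17 [0.0017 0.0036 0.0068] ztop world 0.1974
prong 0.105 17 [0.0011 0.0042 0.0071] ztop world 0.1967
prong 0.12 19 [-0.0007  0.0044  0.0083] ztop world 0.1956
prong 0.135 41 [-0.004   0.0057  0.0101] ztop world 0.2031
```

Run:
```python
from h import *
from rig import observe
from scipy.optimize import least_squares
s=observe();P=s['position'];R=np.array(s['tool_rot'])
for k in('side1','top1'):
    g=dict(np.load(f'/tmp/{k}.npz'));w=cloud(g);p=w[sel(w,(P[0]-.066,P[1]+.006),.085,.14,.235)&white(g)]
    L=(p-P)@R*[1,-1,-1];r=L[(L[:,2]>-.100)&(L[:,2]<-.088)&(L[:,0]<-.02)][:,:2]
    f=least_squares(lambda v:np.hypot(*(r-v[:2]).T)-.0645,[-.066,0],loss='soft_l1',f_scale=.002);print(k,'centre',f.x.round(4),len(r),np.median(abs(f.fun)).round(4))
    w0=cloud(dict(np.load(f'/tmp/{k[:-1]}.npz')));q=(w0[sel(w0,(.57,0),.07,.18,.215)]-P)@R*[1,-1,-1]
    print('prong',np.polyfit(q[:,0],q[:,1],1).round(4),q[:,0].min().round(4),np.median(q[:,1]).round(4))
    w1=w0;q=(w1[sel(w1,(.625,0),.035,.08,.148)]-P)@R*[1,-1,-1];print('plate x',np.percentile(q[:,0],[2,10,50,90]).round(4))
```

```text
side1 centre [-0.0641 -0.0007] 237 0.0009
prong [0.0073 0.0038] 0.0288 0.005
plate x [0.1306 0.1316 0.1336 0.1362]
top1 centre [-0.0652 -0.0029] 82 0.001
prong [-0.0023  0.0001] 0.0299 -0.0004
plate x [0.1309 0.1314 0.1325 0.1371]
```

```bash
python3 -m creep '[[[0, -0.003, 0.015, 0, 0.02], [0, 0, 0.03, 0, 0.02], [0, 0, 0.03, 0, 0.02], [0, 0, 0.02, 0, 0.02], [0.01, 0, 0, 0, 0.02], [0.02, 0, 0, 0, 0.02], [0.025, 0, 0, 0, 0.02], [0.025, 0, 0, 0, 0.02], [0.02, 0, 0, 0, 0.02], [0, 0, 0, 0, 0.02]]]';  python3 -m creep '[[[0.01, 0, 0, 0, 0.02], [0.005, 0, 0, 0, 0.02], [0, 0, 0, 0, 0.02], [0, 0, 0, 0, 0.02], [0, 0, 0, 0, 0.02]]]'
python3 - <<'E'
from h import *
from rig import get_image,observe
g=get_image('side');cv2.imwrite('pics/s2.png',cv2.resize(g['pixels'][120:290,220:420,::-1],None,fx=3.5,fy=3.5,interpolation=cv2.INTER_CUBIC))
E
```

```text
time_s: 7.15
position: [0.5915, -0.0001, 0.219]
tool_rot: [[0.995, -0.095, 0.003], [-0.095, -0.995, -0.001], [0.003, 0.0, -1.0]]
ft_force: [-0.6, -0.4, -1.3]
grip_width: 0.0328
gripper_force: 80.0
time_s: 7.65
position: [0.6034, -0.0006, 0.2186]
tool_rot: [[0.996, -0.095, -0.0], [-0.095, -0.996, -0.0], [-0.0, 0.0, -1.0]]
ft_force: [-0.6, 0.4, -2.0]
grip_width: 0.033
gripper_force: 79.9
```

View pics/s2.png

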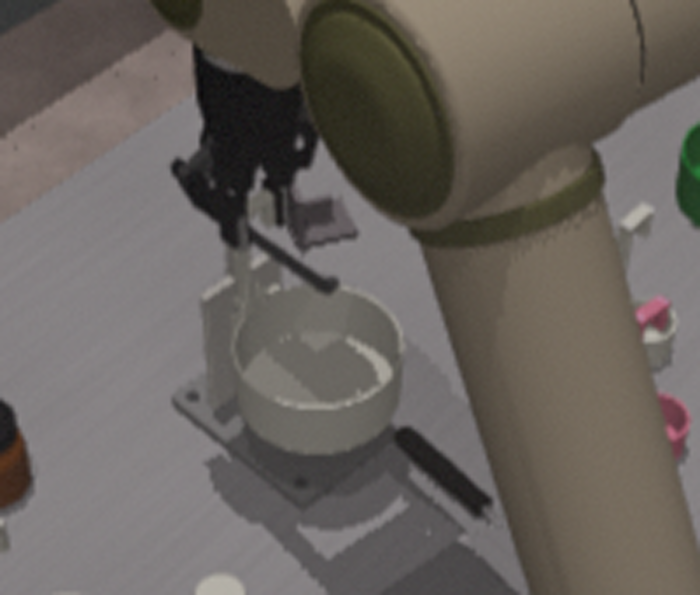

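The prong enters the crook's slot at about (245,235) in the crop and the cup hangs below it. I advance the last few millimetres and lower slowly.

```bash
python3 -m creep '[[[0.003, 0, 0, 0, 0.02], [0.004, 0, 0, 0, 0.02], [0, 0, 0, 0, 0.02], [0, 0, 0.005, 0, 0.02], [0, 0, 0.005, 0, 0.02], [0, 0, 0.005, 0, 0.02], [0, 0, 0.003, 0, 0.02], [0, 0, 0.002, 0, 0.02], [0, 0, 0, 0, 0.02]]]';  python3 -m creep '[[[0, 0, 0.001, 0, 0.02], [0, 0, 0.001, 0, 0.02], [0, 0, 0, 0, 0.02]]]'; python3 -m creep '[[[0, 0, 0.001, 0, 0.02], [0, 0, 0, 0, 0.02]]]'; python3 -m creep '[[[0, 0, 0.001, 0, 0.02], [0, 0, 0, 0, 0.02]]]'
```

```text
time_s: 8.6
position: [0.6106, -0.0012, 0.198]
tool_rot: [[0.996, -0.095, -0.001], [-0.095, -0.996, 0.0], [-0.001, -0.0, -1.0]]
ft_force: [-0.1, 0.3, -1.3]
grip_width: 0.0327
gripper_force: 79.9
time_s: 8.9
position: [0.6107, -0.0012, 0.1963]
tool_rot: [[0.996, -0.095, 0.0], [-0.095, -0.996, 0.0], [0.0, -0.0, -1.0]]
ft_force: [-0.8, 0.5, -2.7]
grip_width: 0.0327
gripper_force: 79.9
time_s: 9.1
position: [0.6107, -0.0012, 0.1952]
tool_rot: [[0.996, -0.095, -0.0], [-0.095, -0.996, 0.0], [-0.0, -0.0, -1.0]]
ft_force: [0.7, 0.6, -1.7]
grip_width: 0.0323
gripper_force: 79.9
time_s: 9.3
position: [0.6107, -0.0012, 0.1942]
tool_rot: [[0.996, -0.095, -0.0], [-0.095, -0.996, 0.0], [-0.0, -0.0, -1.0]]
ft_force: [-0.2, 0.7, -1.8]
grip_width: 0.0329
gripper_force: 79.9
```

```bash
python3 -m creep '[[[0, 0, 0.0007, 0, 0.02], [0, 0, 0, 0, 0.02]]]'|sed -n '2p;4p'; python3 -m creep '[[[0, 0, 0.0007, 0, 0.02], [0, 0, 0, 0, 0.02]]]'|sed -n '2p;4p';python3 -m creep '[[[0, 0, 0.0007, 0, 0.02], [0, 0, 0, 0, 0.02]]]'|sed -n '2p;4p'
```

```text
position: [0.6107, -0.0012, 0.1937]
ft_force: [0.1, 0.4, -1.4]
position: [0.6108, -0.0013, 0.1936]
ft_force: [-1.3, -0.1, 4.3]
position: [0.6108, -0.0013, 0.1934]
ft_force: [-2.8, 1.0, 8.8]
```

Contact is confirmed, with the force up to +9 N. I ease off slightly, open and retreat upwards.

```bash
python3 -m creep '[[[0, 0, -0.0008, 0, 0.02], [0, 0, 0, 0, 0.036], [0, 0, 0, 0, 0.042], [0, 0, 0, 0, 0.05], [0, 0, 0, 0, 0.06], [0, 0, 0, 0, 0.07], [0, 0, -0.005, 0, 0.07], [0, 0, -0.02, 0, 0.07], [0, 0, -0.03, 0, 0.07]]]' 40; python3 -m creep '[[[0, 0, -0.03, 0, 0.07], [0, 0, -0.03, 0, 0.07], [0, 0.03, 0, 0, 0.085], [0, 0.04, 0, 0, 0.085], [0, 0.045, 0, 0, 0.085], [0, 0.045, 0, 0, 0.085], [0, 0.03, 0, 0, 0.085]]]' ;python3 - <<'E'
from h import *
from rig import get_image,observe
for k in('side','top'):
    g=get_image(k);np.savez('/tmp/'+k+'3',**g);w=cloud(g)
    print(k,bar(w,(.611,-.002),.03,.205),bar(w,(.424,-.263),.03,.138),bar(w,(.579,.297),.03,.148))
s=observe();print(go(s,.579,.2965,.26,16),s['q'])
a=dict(np.load('/tmp/side3.npz'))['pixels'][120:290,220:420,::-1];b=dict(np.load('/tmp/top3.npz'))['pixels'][110:280,240:340,::-1]
cv2.imwrite('pics/h1.png',cv2.resize(np.hstack([a,b]),None,fx=2.6,fy=2.6,interpolation=cv2.INTER_CUBIC))
E
```

```text
time_s: 10.8
position: [0.6102, -0.0012, 0.2476]
tool_rot: [[0.995, -0.095, -0.003], [-0.095, -0.996, 0.001], [-0.003, -0.0, -1.0]]
ft_force: [0.2, -0.6, 0.1]
grip_width: 0.0699
gripper_force: 0.0
time_s: 11.5
position: [0.5921, -0.1932, 0.3083]
tool_rot: [[0.995, -0.096, 0.0], [-0.096, -0.995, -0.0], [0.0, 0.0, -1.0]]
ft_force: [0.2, 0.6, -0.1]
grip_width: 0.0848
gripper_force: 0.0
side (101, 'rect', array([610.9,  -0.7]), array([32.4, 44.5]), 'mean', array([614.1,  -0.7, 200.7]), 'yaw', 76.1) 3 (91, 'rect', array([579.3, 297.5]), array([13.8, 35.8]), 'mean', array([578.3, 298.9, 146.2]), 'yaw', 13.7)
top (99, 'rect', array([610.2,  -3.3]), array([32.6, 46.9]), 'mean', array([613.5,  -4.6, 201.7]), 'yaw', 80.8) (60, 'rect', array([ 423.8, -265.5]), array([33.9, 12.7]), 'mean', array([ 423.5, -265.4,  137.1]), 'yaw', -3.8) (59, 'rect', array([578.9, 295. ]), array([12.5, 35.1]), 'mean', array([578.4, 294.3, 148. ]), 'yaw', 16.1)
('shift', array([-0.0617, -0.4869,  0.0475]), 'turn', np.float64(-21.7)) [-2.90036757e+01  2.79261285e+01  5.53700121e+01 -4.05991376e-02
  9.67096653e+01  6.66852493e+01]
```

View pics/h1.png

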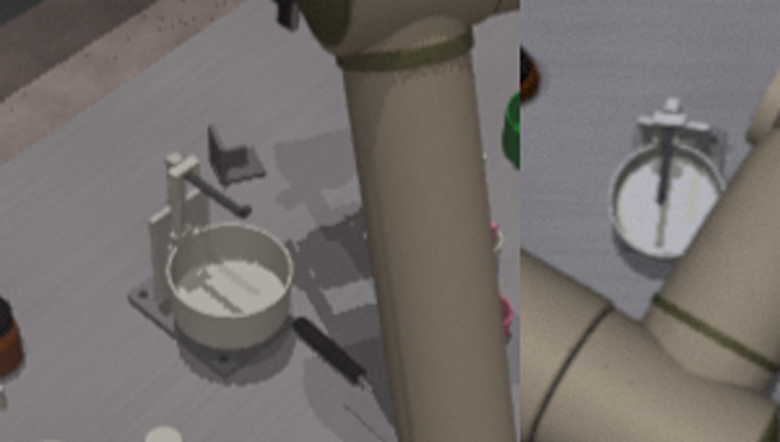

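The side crop shows the large dipper hanging on the prong with its crook at the post at (180,165) and its pad at the plate. The top crop shows the cup centred under the prong at (668,200). Next is the medium dipper.

```bash
python3 -m creep '[[[-0.0051, -0.025, 0, 0, 0.085], [-0.0051, -0.042, 0, 0, 0.085], [-0.0051, -0.045, 0, 0, 0.085], [-0.0051, -0.045, 0, 0, 0.085], [-0.0051, -0.045, 0, 0, 0.085], [-0.0051, -0.045, 0, 0, 0.085], [-0.0051, -0.045, 0, 0, 0.085], [-0.0051, -0.045, 0, 0, 0.085], [-0.0051, -0.045, 0, 0, 0.085], [-0.0051, -0.045, 0, 0, 0.085]]]' |sed -n 2p; python3 -m creep '[[[-0.0051, -0.04, 0, 0, 0.085], [-0.005, -0.021, 0, 0, 0.085], [0, 0, 0, -7, 0.085], [0, 0, 0.02, -7, 0.085], [0, 0, 0.027, -7, 0.085], [0, 0, 0, 0, 0.085], [0, 0, 0, 0, 0.085]]]';python3 - <<'E'
from h import *
from rig import observe
s=observe();print(go(s,.5795,.2975,.138,15.5))
E
```

```text
position: [0.5815, 0.2422, 0.3086]
time_s: 13.3
position: [0.5779, 0.3017, 0.2619]
tool_rot: [[0.964, 0.266, 0.0], [0.266, -0.964, 0.0], [0.0, -0.0, -1.0]]
ft_force: [-0.2, 0.1, 0.4]
grip_width: 0.085
gripper_force: 0.0
('shift', array([0.0004, 0.0045, 0.1239]), 'turn', np.float64(-0.1))
```

```bash
python3 -m creep '[[[0.0005, 0.0045, 0.02, 0, 0.085], [0, 0, 0.03, 0, 0.085], [0, 0, 0.03, 0, 0.085], [0, 0, 0.025, 0, 0.085], [0, 0, 0.015, 0, 0.085], [0, 0, 0.004, 0, 0.085], [0, 0, 0, 0, 0.085]]]'|sed -n '2p;4p' ; python3 -m creep '[[[0, 0, 0, 0, 0.02], [0, 0, 0, 0, 0.02], [0, 0, 0, 0, 0.02], [0, 0, 0, 0, 0.02], [0, 0, 0, 0, 0.02], [0, 0, 0, 0, 0.02], [0, 0, 0, 0, 0.02], [0, 0, 0, 0, 0.02], [0, 0, 0, 0, 0.02], [0, 0, 0, 0, 0.02]]]' 80; python3 -m creep '[[[0, 0, -0.005, 0, 0.02], [0, 0, -0.015, 0, 0.02], [0, 0, -0.025, 0, 0.02], [0, 0, -0.035, 0, 0.02], [0, 0, -0.035, 0, 0.02], [0, 0, -0.03, 0, 0.02], [0, 0, -0.015, 0, 0.02], [0, 0, 0, 0, 0.02]]]';python3 - <<'E'
from h import *
from rig import observe
s=observe();u=np.array([.9955,-.094]);p=np.array([.488,.0110])
print(go(s,*p,s['position'][2],-5.4))
E
```

```text
position: [0.5803, 0.2973, 0.1382]
ft_force: [0.5, -0.2, -0.3]
time_s: 15.0
position: [0.5804, 0.2973, 0.1379]
tool_rot: [[0.963, 0.268, 0.002], [0.268, -0.963, 0.001], [0.002, -0.0, -1.0]]
ft_force: [1.5, 2.0, 5.2]
grip_width: 0.0323
gripper_force: 79.8
time_s: 15.8
position: [0.58, 0.297, 0.2991]
tool_rot: [[0.963, 0.268, 0.003], [0.268, -0.963, 0.001], [0.003, 0.0, -1.0]]
ft_force: [0.3, -0.3, -1.5]
grip_width: 0.0327
gripper_force: 79.3
('shift', array([-0.1653,  0.2509, -0.0005]), 'turn', np.float64(21.0))
```

```bash
python3 -m creep '[[[0, 0, 0, 5, 0.02], [0, 0, 0, 8, 0.02], [0, 0, 0, 8, 0.02], [-0.005, 0.02, 0, 0, 0.02], [-0.009, 0.035, 0, 0, 0.02], [-0.009, 0.04, 0, 0, 0.02], [-0.009, 0.04, 0, 0, 0.02], [-0.009, 0.04, 0, 0, 0.02], [-0.009, 0.04, 0, 0, 0.02], [-0.009, 0.035, 0, 0, 0.02]]]' |sed -n 2p; python3 -m creep '[[[-0.006, 0.025, 0, 0, 0.02], [0, 0.018, 0.01, 0, 0.02], [0, 0, 0.02, 0, 0.02], [0, 0, 0.01, 0, 0.02], [0, 0, 0, 0, 0.02], [0, 0, 0, 0, 0.02]]]';python3 - <<'E'
from h import *
from rig import get_image,observe
from scipy.optimize import least_squares
s=observe();P=s['position'];R=np.array(s['tool_rot']);print(go(s,.488,.011,.26,-5.4))
w0={k:cloud(dict(np.load(f'/tmp/{k}.npz'))) for k in('side','top')}
for k in('side','top'):
    g=get_image(k);w=cloud(g);np.savez('/tmp/'+k+'4',**g)
    p=w[sel(w,(P[0]-.045,P[1]+.004),.06,P[2]-.13,P[2]-.06)&white(g)]
    L=(p-P)@R*[1,-1,-1];r=L[(L[:,2]>-.1)&(L[:,2]<-.088)&(L[:,0]<-.01)]
    f=least_squares(lambda v:np.hypot(*(r[:,:2]-v[:2]).T)-.0435,[-.045,0],loss='soft_l1',f_scale=.002);print(k,f.x.round(4),len(r),np.median(abs(f.fun)).round(4))
    q=(w0[k][sel(w0[k],(.57,0),.07,.18,.215)]-P)@R*[1,-1,-1];print('prong y',np.median(q[:,1]).round(4),np.polyfit(q[:,0],q[:,1],1)[0].round(4),'tip x',q[:,0].min().round(4))
    r=L[L[:,2]>-.105];
    for x0 in(-.08,-.05,-.02):
        z=r[abs(r[:,0]-x0)<.012,2];print(x0,np.percentile(z,95).round(4) if len(z) else None)
E
```

```text
position: [0.4959, 0.0521, 0.2955]
time_s: 17.4
position: [0.4874, 0.0118, 0.257]
tool_rot: [[0.996, -0.094, -0.001], [-0.094, -0.996, 0.0], [-0.001, -0.0, -1.0]]
ft_force: [-0.2, 0.2, -0.5]
grip_width: 0.0328
gripper_force: 79.7
('shift', array([ 0.0007,  0.0008, -0.003 ]), 'turn', np.float64(0.0))
side [-0.0451  0.0008] 185 0.001
prong y -0.0002 0.0056 tip x 0.0308
-0.08 -0.0914
-0.05 -0.0914
-0.02 -0.091
top [-0.0459 -0.0019] 34 0.0009
prong y -0.0056 -0.004 tip x 0.0319
-0.08 -0.0916
-0.05 -0.0888
-0.02 -0.089
```

```bash
python3 -m creep '[[[0.01, 0.002, 0, 0, 0.02], [0.02, 0, 0, 0, 0.02], [0.02, 0, 0, 0, 0.02], [0.02, 0, 0, 0, 0.02], [0.02, 0, 0, 0, 0.02], [0.009, 0, 0, 0, 0.02], [0, 0, 0, 0, 0.02], [0, 0, 0, 0, 0.02]]]';python3 - <<'E'
from h import *
from rig import get_image,observe
g=get_image('side');np.savez('/tmp/side5',**g);t=get_image('top')
a=g['pixels'][120:290,220:420,::-1];b=t['pixels'][110:280,240:340,::-1]
cv2.imwrite('pics/m1.png',cv2.resize(np.hstack([a,b]),None,fx=2.6,fy=2.6,interpolation=cv2.INTER_CUBIC))
w=cloud(g);w3=cloud(dict(np.load('/tmp/side3.npz')));g3=dict(np.load('/tmp/side3.npz'))
P=observe()['position'];u=np.array([.9956,-.094])
r=w3[sel(w3,(.545,.004),.075,.09,.112)&white(g3)]
print('large hung',circ(r[:,:2]),np.percentile(r[:,2],[50,95]))
m=w[sel(w,(P[0]-.045,P[1]+.004),.05,P[2]-.099,P[2]-.085)&white(g)];print('medium',circ(m[:,:2]),np.percentile(m[:,2],95),P)
E
```

```text
time_s: 18.3
position: [0.5853, 0.0002, 0.257]
tool_rot: [[0.996, -0.095, -0.001], [-0.095, -0.996, 0.0], [-0.001, -0.0, -1.0]]
ft_force: [-0.2, 0.1, -0.9]
grip_width: 0.0323
gripper_force: 79.7
large hung (array([0.5482, 0.0045]), np.float64(0.0639), 292) [0.09631197 0.10513739]
medium (array([0.5402, 0.0055]), np.float64(0.043), 159) 0.16749220323142694 [5.85135277e-01 2.45569465e-04 2.57297749e-01]
```

View pics/m1.png

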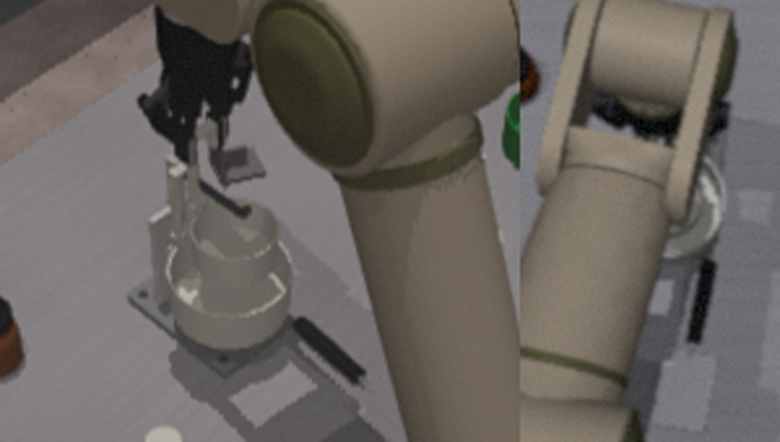

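The medium dipper is above the large cup and inside its rim at (235,230) in the side crop, with the prong between its legs. I move it 1.5 mm toward the post and lower.

```bash
python3 -m creep '[[[0.0015, 0, 0.01, 0, 0.02], [0, 0, 0.015, 0, 0.02], [0, 0, 0.015, 0, 0.02], [0, 0, 0.01, 0, 0.02], [0, 0, 0.006, 0, 0.02], [0, 0, 0.003, 0, 0.02], [0, 0, 0.002, 0, 0.02], [0, 0, 0, 0, 0.02]]]'|sed -n '2p;4p';  python3 -m creep '[[[0, 0, 0.0007, 0, 0.02], [0, 0, 0, 0, 0.02]]]'|sed -n '2p;4p'; python3 -m creep '[[[0, 0, 0.0007, 0, 0.02], [0, 0, 0, 0, 0.02]]]'|sed -n '2p;4p';python3 -m creep '[[[0, 0, 0.0007, 0, 0.02], [0, 0, 0, 0, 0.02]]]'|sed -n '2p;4p'
```

```text
position: [0.5873, -0.0, 0.1962]
ft_force: [0.8, -0.8, -0.7]
position: [0.5873, -0.0001, 0.1956]
ft_force: [0.5, -0.0, -0.7]
position: [0.5872, -0.0, 0.1946]
ft_force: [0.3, 0.3, -0.9]
position: [0.5872, -0.0, 0.1938]
ft_force: [-0.8, 0.5, -0.7]
```

```bash
python3 -m creep '[[[0, 0, 0.0008, 0, 0.02], [0, 0, 0, 0, 0.02]]]'|sed -n '2p;4p';  python3 -m creep '[[[0, 0, 0.0006, 0, 0.02], [0, 0, 0, 0, 0.02]]]'|sed -n '2p;4p'; python3 -m creep '[[[0, 0, 0.0006, 0, 0.02], [0, 0, 0, 0, 0.02]]]'|sed -n '2p;4p'
```

```text
position: [0.5872, -0.0, 0.193]
ft_force: [0.0, -0.3, -1.8]
position: [0.5872, -0.0001, 0.1928]
ft_force: [-0.2, 0.3, 0.7]
position: [0.5873, -0.0, 0.1927]
ft_force: [-2.6, 1.1, 6.1]
```

```bash
python3 -m creep '[[[0, 0, -0.0006, 0, 0.02], [0, 0, 0, 0, 0.036], [0, 0, 0, 0, 0.042], [0, 0, 0, 0, 0.05], [0, 0, 0, 0, 0.06], [0, 0, 0, 0, 0.07], [0, 0, -0.005, 0, 0.07], [0, 0, -0.02, 0, 0.07], [0, 0, -0.03, 0, 0.07]]]' 40|sed -n '1,2p;5,6p'; python3 -m creep '[[[0, 0, -0.03, 0, 0.07], [0, 0, -0.03, 0, 0.07], [0, 0.03, 0, 0, 0.085], [-0.02, 0.04, 0, 0, 0.085], [-0.03, 0.038, 0, 0, 0.085], [-0.03, 0.038, 0, 0, 0.085], [-0.03, 0.03, 0, 0, 0.085], [-0.02, 0.03, 0, 0, 0.085], [0, 0, 0, 0, 0.085]]]'|sed -n '2p' ;python3 - <<'E'
from h import *
from rig import get_image,observe
for k in('side','top'):
    g=get_image(k);np.savez('/tmp/'+k+'6',**g);w=cloud(g)
    print(k,bar(w,(.585,0),.022,.205),bar(w,(.424,-.263),.03,.138))
s=observe();print(go(s,.4245,-.2625,.25,-4))
a=dict(np.load('/tmp/side6.npz'))['pixels'][120:290,220:420,::-1];b=dict(np.load('/tmp/top6.npz'))['pixels'][110:280,240:340,::-1]
cv2.imwrite('pics/h2.png',cv2.resize(np.hstack([a,b]),None,fx=2.6,fy=2.6,interpolation=cv2.INTER_CUBIC))
E
```

```text
time_s: 21.3
position: [0.5867, 0.0, 0.2472]
grip_width: 0.0704
gripper_force: 0.0
position: [0.4363, -0.1952, 0.3082]
side (80, 'rect', array([ 5.874e+02, -1.000e-01]), array([31. , 37.4]), 'mean', array([586.8,   1. , 200.8]), 'yaw', -10.3) 0
top (72, 'rect', array([587.3,  -1.2]), array([32.3, 30.9]), 'mean', array([586.2,  -2. , 202.3]), 'yaw', -14.3) (10, 'rect', array([ 426.7, -250.6]), array([ 5.9, 12.1]), 'mean', array([ 426.1, -251.4,  136.8]), 'yaw', 49.4)
('shift', array([-0.0069,  0.0703,  0.058 ]), 'turn', np.float64(-1.5))
```

View pics/h2.png

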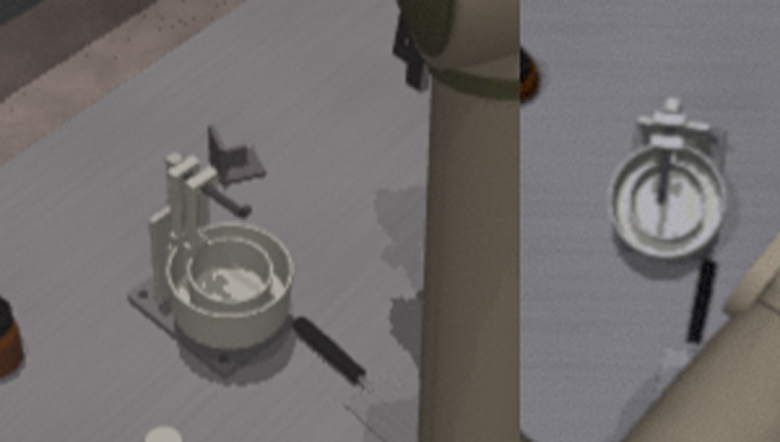

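The side and top crops show the medium dipper nested in the large one, both level. Their crooks are in line on the prong, at (185,165) and (200,180) in the side crop. Before lowering to the small dipper I check the clearance of the pinks.

```bash
python3 - <<'E'
from h import *
c=np.array([.424,-.262])
for k in('top','top1','side','side1'):
    g=dict(np.load(f'/tmp/{k}.npz'));w=cloud(g);px=g['pixels'].astype(int)
    m=(px[...,0]-px[...,1]>50)&sel(w,c,.11,.03,.2);p=w[m]
    if len(p):
        h=p[p[:,2]>.09]
        print(k,len(p),'all x max',p[:,0].max(),'high',len(h),h.min(0) if len(h) else '',h.max(0) if len(h) else '')
E
python3 -m creep '[[[-0.004, 0.02, 0, 0, 0.065], [-0.004, 0.03, 0, 0, 0.065], [0, 0.02, 0.02, -2, 0.065], [0, 0, 0.03, 0, 0.065], [0, 0, 0.01, 0, 0.065], [0, 0, 0, 0, 0.065], [0, 0, 0, 0, 0.065]]]'
python3 - <<'E'
from h import *
from rig import observe
s=observe();print(go(s,.424,-.262,.128,-3.5))
E
```

```text
top 108 all x max 0.3780709070263158 high 72 [ 0.34656612 -0.34457848  0.12953383] [ 0.3745534  -0.17202883  0.14615361]
top1 107 all x max 0.37446239156836486 high 69 [ 0.34376571 -0.34520058  0.13086411] [ 0.37417954 -0.17240506  0.14729887]
side 29 all x max 0.4138567679008481 high 25 [ 0.35216589 -0.19561183  0.13585123] [ 0.36478759 -0.17268657  0.14122959]
time_s: 23.0
position: [0.4245, -0.2613, 0.2487]
tool_rot: [[0.998, -0.059, 0.001], [-0.059, -0.998, -0.001], [0.001, 0.001, -1.0]]
ft_force: [-0.0, -0.1, -0.2]
grip_width: 0.065
gripper_force: 0.0
('shift', array([-0.0006,  0.0006,  0.1207]), 'turn', np.float64(0.1))
```

```bash
python3 -m creep '[[[-0.0005, 0.0005, 0.02, 0, 0.065], [0, 0, 0.03, 0, 0.065], [0, 0, 0.03, 0, 0.065], [0, 0, 0.025, 0, 0.065], [0, 0, 0.012, 0, 0.065], [0, 0, 0.003, 0, 0.065], [0, 0, 0, 0, 0.065]]]'|sed -n '2p;4p' ; python3 -m creep '[[[0, 0, 0, 0, 0.02], [0, 0, 0, 0, 0.02], [0, 0, 0, 0, 0.02], [0, 0, 0, 0, 0.02], [0, 0, 0, 0, 0.02], [0, 0, 0, 0, 0.02], [0, 0, 0, 0, 0.02], [0, 0, 0, 0, 0.02], [0, 0, 0, 0, 0.02]]]' 80; python3 -m creep '[[[0, 0, -0.005, 0, 0.02], [0, 0, -0.015, 0, 0.02], [0, 0, -0.025, 0, 0.02], [0, 0, -0.035, 0, 0.02], [0, 0, -0.035, 0, 0.02], [0, 0, -0.035, 0, 0.02], [0, 0, -0.02, 0, 0.02], [0, 0, 0, 0, 0.02]]]';python3 - <<'E'
from h import *
from rig import observe
s=observe();print(go(s,.488,.0093,s['position'][2],-5.4))
E
```

```text
position: [0.4238, -0.2624, 0.1284]
ft_force: [-0.1, -0.4, 0.3]
time_s: 24.6
position: [0.4237, -0.2628, 0.1287]
tool_rot: [[0.998, -0.06, 0.002], [-0.06, -0.998, -0.002], [0.002, 0.002, -1.0]]
ft_force: [-0.1, -0.6, 6.4]
grip_width: 0.0327
gripper_force: 79.5
time_s: 25.4
position: [0.4235, -0.2625, 0.3002]
tool_rot: [[0.998, -0.06, 0.004], [-0.06, -0.998, -0.004], [0.004, 0.003, -1.0]]
ft_force: [0.5, -0.1, -1.2]
grip_width: 0.0328
gripper_force: 79.5
('shift', array([ 0.0481, -0.2752, -0.0008]), 'turn', np.float64(2.0))
```

```bash
python3 -m creep '[[[0.004, -0.02, 0, 0, 0.02], [0.006, -0.035, 0, 0, 0.02], [0.007, -0.04, 0, 0, 0.02], [0.007, -0.04, 0, 0, 0.02], [0.007, -0.04, 0, 0, 0.02], [0.007, -0.04, 0, 0, 0.02], [0.006, -0.035, 0, 0, 0.02], [0.004, -0.025, 0.01, 2, 0.02], [0, 0, 0.02, 0, 0.02], [0, 0, 0.02, 0, 0.02]]]' |sed -n 2p; python3 -m creep '[[[0, 0, 0, 0, 0.02], [0, 0, 0, 0, 0.02]]]';python3 - <<'E'
from h import *
from rig import get_image,observe
from scipy.optimize import least_squares
s=observe();P=s['position'];R=np.array(s['tool_rot']);print(go(s,.488,.0098,.25,-5.4))
w0={k:cloud(dict(np.load(f'/tmp/{k}.npz'))) for k in('side','top')}
for k in('side','top'):
    g=get_image(k);w=cloud(g)
    p=w[sel(w,(P[0]-.026,P[1]+.003),.04,P[2]-.13,P[2]-.06)&white(g)]
    L=(p-P)@R*[1,-1,-1];r=L[(L[:,2]>-.1)&(L[:,2]<-.086)&(L[:,0]<-.005)]
    if len(r)<5: print(k,len(p),len(r));continue
    f=least_squares(lambda v:np.hypot(*(r[:,:2]-v[:2]).T)-.0245,[-.026,0],loss='soft_l1',f_scale=.002);print(k,f.x.round(4),len(r),np.median(abs(f.fun)).round(4))
    q=(w0[k][sel(w0[k],(.57,0),.07,.18,.215)]-P)@R*[1,-1,-1];print('prong y',np.median(q[:,1]).round(4),'tip x',q[:,0].min().round(4))
    for x0 in(-.045,-.026,-.01):
        z=r[abs(r[:,0]-x0)<.01,2];print(x0,np.percentile(z,95).round(4) if len(z) else None)
    w6=cloud(dict(np.load(f'/tmp/{k}6.npz')));g6=dict(np.load(f'/tmp/{k}6.npz'))
    m=w6[sel(w6,(.5415,.005),.047,.09,.112)&white(g6)];m=m[(m[:,0]<.565)]
    f=least_squares(lambda v:np.hypot(*(m[:,:2]-v[:2]).T)-.0435,[.542,.005],loss='soft_l1',f_scale=.002);print('medium hung centre',f.x.round(4),'in tool',((np.r_[f.x,P[2]]-P)@R*[1,-1,-1]).round(4))
E
```

```text
position: [0.487, 0.0105, 0.2457]
time_s: 26.6
position: [0.4873, 0.0094, 0.2472]
tool_rot: [[0.995, -0.095, -0.001], [-0.095, -0.995, 0.0], [-0.001, -0.0, -1.0]]
ft_force: [-1.5, 0.6, 0.0]
grip_width: 0.0326
gripper_force: 79.5
('shift', array([ 0.0006, -0.0005, -0.0028]), 'turn', np.float64(-0.0))
side [-0.025  0.   ] 92 0.0007
prong y 0.0023 tip x 0.0307
-0.045 -0.09
-0.026 -0.0911
-0.01 -0.0925
medium hung centre [0.5483 0.0045] in tool [0.0612 0.0009 0.0001]
top [-0.0266 -0.0028] 10 0.0008
prong y -0.0031 tip x 0.0317
-0.045 None
-0.026 -0.0901
-0.01 -0.0896
medium hung centre [0.5475 0.0012] in tool [ 0.0607 -0.0024  0.0001]
```

```bash
python3 -m creep '[[[0.01, -0.0005, 0, 0, 0.02], [0.02, 0, 0, 0, 0.02], [0.02, 0, 0, 0, 0.02], [0.018, 0, 0, 0, 0.02], [0.009, 0, 0, 0, 0.02], [0, 0, 0, 0, 0.02], [0, 0, 0, 0, 0.02]]]';python3 - <<'E'
from h import *
from rig import get_image,observe
g=get_image('side');a=g['pixels'][130:270,230:390,::-1]
cv2.imwrite('pics/s3.png',cv2.resize(a,None,fx=4,fy=4,interpolation=cv2.INTER_CUBIC))
E
```

```text
time_s: 27.4
position: [0.5639, 0.0027, 0.2475]
tool_rot: [[0.996, -0.095, -0.0], [-0.095, -0.996, 0.0], [-0.0, -0.0, -1.0]]
ft_force: [0.7, 0.2, -0.2]
grip_width: 0.0333
gripper_force: 79.7
```

View pics/s3.png

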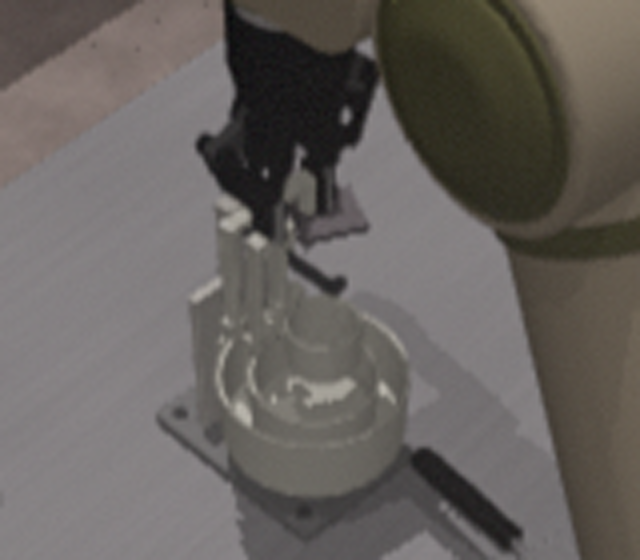

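The small dipper is above the medium cup at (325,330) in the crop, with the prong inside its slot at about (300,255). I lower it.

```bash
python3 -m creep '[[[0, 0, 0.01, 0, 0.02], [0, 0, 0.01, 0, 0.02], [0, 0, 0.01, 0, 0.02], [0, 0, 0.01, 0, 0.02], [0, 0, 0.007, 0, 0.02], [0, 0, 0.003, 0, 0.02], [0, 0, 0.002, 0, 0.02], [0, 0, 0, 0, 0.02]]]'|sed -n '2p;4p';  python3 -m creep '[[[0, 0, 0.0007, 0, 0.02], [0, 0, 0, 0, 0.02]]]'|sed -n '2p;4p'; python3 -m creep '[[[0, 0, 0.0007, 0, 0.02], [0, 0, 0, 0, 0.02]]]'|sed -n '2p;4p'
```

```text
position: [0.5643, 0.0026, 0.1955]
ft_force: [-0.1, 0.0, -1.3]
position: [0.5643, 0.0026, 0.1951]
ft_force: [0.7, 0.2, -1.0]
position: [0.5642, 0.0026, 0.1942]
ft_force: [1.3, 0.3, -0.6]
```

```bash
python3 -m creep '[[[0, 0, 0.0006, 0, 0.02], [0, 0, 0, 0, 0.02]]]'|sed -n '2p;4p';  python3 -m creep '[[[0, 0, 0.0006, 0, 0.02], [0, 0, 0, 0, 0.02]]]'|sed -n '2p;4p'; python3 -m creep '[[[0, 0, 0.0005, 0, 0.02], [0, 0, 0, 0, 0.02]]]'|sed -n '2p;4p'
```

```text
position: [0.5643, 0.0026, 0.1936]
ft_force: [-0.4, -0.5, 0.5]
position: [0.5643, 0.0026, 0.1935]
ft_force: [-1.4, 0.4, 4.0]
position: [0.5643, 0.0026, 0.1934]
ft_force: [-2.3, -0.3, 7.1]
```

Contact with the prong at 0.1935, so I ease off, release and retreat.

```bash
python3 -m creep '[[[0, 0, -0.0008, 0, 0.02], [0, 0, 0, 0, 0.036], [0, 0, 0, 0, 0.042], [0, 0, 0, 0, 0.05], [0, 0, 0, 0, 0.06], [0, 0, 0, 0, 0.07], [0, 0, -0.005, 0, 0.07], [0, 0, -0.02, 0, 0.07], [0, 0, -0.03, 0, 0.07]]]' 40|sed -n '1,2p;5,6p'; python3 -m creep '[[[0, 0, -0.03, 0, 0.07], [0, 0, -0.03, 0, 0.07], [-0.01, 0.03, 0, 0, 0.085], [-0.02, 0.04, 0, 0, 0.085], [-0.03, 0.038, 0, 0, 0.085], [-0.03, 0.038, 0, 0, 0.085], [-0.03, 0.03, 0, 0, 0.085], [0, 0, 0, 0, 0.085], [0, 0, 0, 0, 0.085], [0, 0, 0, 0, 0.085]]]'|sed -n '1,2p' ;python3 - <<'E'
from h import *
from rig import get_image
a=get_image('side')['pixels'];b=get_image('top')['pixels']
print('motion',np.abs(get_image('side')['pixels'].astype(int)-a)[150:270,240:360].mean())
cv2.imwrite('pics/h3.png',cv2.resize(np.hstack([a[120:290,220:420,::-1],b[110:280,240:340,::-1]]),None,fx=2.6,fy=2.6,interpolation=cv2.INTER_CUBIC))
E
```

```text
time_s: 30.15
position: [0.5637, 0.0027, 0.2479]
grip_width: 0.0699
gripper_force: 0.0
time_s: 31.15
position: [0.4287, -0.1607, 0.3084]
motion 1.0131944444444445
```

View pics/h3.png

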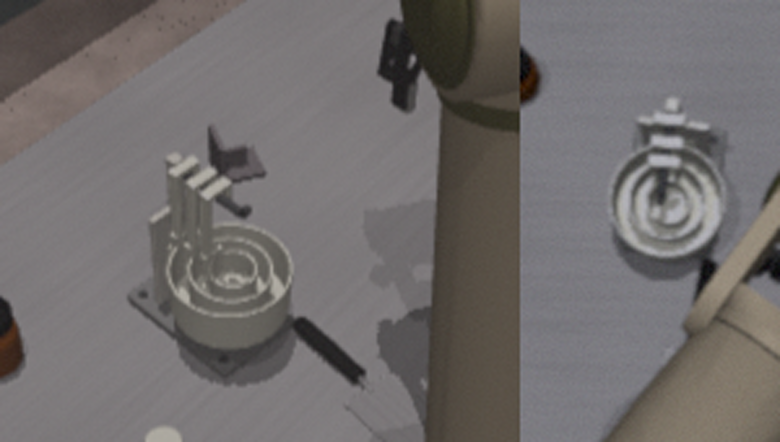

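All three hang nested: the crooks are in line on the prong at (180,165), (200,175) and (215,185) in the side crop. Let them settle for a second, then hand in.

```bash
python3 -m creep '[[[0, 0, 0, 0, 0.085], [0, 0, 0, 0, 0.085], [0, 0, 0, 0, 0.085], [0, 0, 0, 0, 0.085], [0, 0, 0, 0, 0.085], [0, 0, 0, 0, 0.085], [0, 0, 0, 0, 0.085], [0, 0, 0, 0, 0.085], [0, 0, 0, 0, 0.085], [0, 0, 0, 0, 0.085]]]'|head -1; python3 -c "
from rig import close_job;print(close_job())"
```

```text
time_s: 32.3
the job is handed in; nothing more can be done
None
```

The large, medium and small dippers hang nested on the hook in that order. Each was let go only after it rested on the prong, and the job was handed in at about 32 s. The arm never went near the bottle, jar, bracket or scraper.

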